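# Clamp an eyepiece in the bonding press

### The job

Stand the freshly glued eyepiece in the nest of the bonding press's pulled-out shuttle, push the shuttle fully home under the ram, then wind the tension wheel clockwise until the slack is gone and the resistance comes up to its firm, set feel. Stop there without overtightening, let go so that the eyepiece stays clamped, and leave the other things on the bench as they are.

Things in the scene. Friction and masses are not known exactly. Their poses are not given: they have to be found in the camera images.
- eyepiece: The eyepiece to clamp: an upright loose black cylinder, 44 mm across, 45 mm tall, about 0.12 kg, with a groove 11 to 14 mm above its underside, a ribbed grip band at 15 to 34 mm and a lens in its top face. Of the black parts the lens ring is much lower, the objective tube thinner and taller. Origin: centre of its underside; z: up.
- nest (a point): Centre of the flat floor of the nest, a white round cup on the shuttle: 47 mm inside diameter (3 mm wider than the eyepiece), walls 10 mm high and 7 mm thick; floor 34 mm above the bench, rim 44 mm. It moves with the shuttle. Axes as the press.
- shuttle (a joint): The shuttle, an aluminium plate 64 mm wide, 185 mm long, on a level track that sticks out to the left of the press (its +y side). 0 m: fully home against the stop, the nest under the ram; grows as it is pulled out, to 0.178. It slides with about 3 N of friction and stays where it is left.
- post_top (a point): Centre of the top of the shuttle's upright push post: steel, 16 mm across, with a 20 mm black knob as its top 14 mm; its top is 84 mm above the bench (50 mm above the plate), 130 mm out from the nest centre along +y of the press. Push or carry it along the press's -y to send the shuttle home.
- wheel_centre (a point): The tension wheel's axis (vertical) at rim height, 220 mm above the bench, on top of the press head: a dark steel handwheel 123 mm across with three spokes, rim top 227 mm and hub nut 236 mm above the bench. Axes as the press. When the shuttle is home the nest lies on this axis.
- handle_grip (a point): The wheel's handle: an upright black cylinder 20 mm across, its axis 50 mm from the wheel's axis, from 230 to 276 mm above the bench. It spins freely about its own axis, so a gripper that holds it from above can carry it round without turning. The point lies on its axis, 14 mm below its top; its height stays the same as the wheel turns.
- wheel (a joint): Turn of the tension wheel, rad: grows clockwise seen from above, which winds the ram down 30 mm a turn; it starts at 0 to 1.8, stays where it is left, and goes firm somewhere between 4.6 and 7. Its friction alone takes about 8.5 N at the handle, along the handle's path, all the way. Once the foot has met the eyepiece, up to 9 mm of hidden slack in its stem follows at hardly more push (under 1 N).
- ram_axis (a point): A point on the ram's axis under the head, 150 mm above the bench. When the slack is used up, the push at the handle climbs within about 10 mm of handle travel from about 9 to about 12.5 N: the firm, set feel. From there a spring yields and the push grows about 1.4 N for each 10 mm of handle travel; at 16 N it is overtightened. These are pushes while it turns; in a standstill part of the push relaxes, but the rise of about 4 N shows as well.
- foot: The round pressure foot below the ram: steel disc 44 mm across, 11 mm thick, white face down, on a thin stem. Origin: centre of its underside; z: up. It hangs 4 to 32 mm above the top of a nested eyepiece (79 mm above the bench). Its stem is set differently each time, so its height does not tell where the wheel goes firm. Should end pressing the eyepiece with about 45 to 70 N; 80 N is too much.
- press: The grey bonding press, a heavy fixed C-frame. Origin: at bench height on the wheel's axis. x: towards its column (away from the robot); y: pull-out direction of the shuttle. Base 170 mm wide; head 80 mm wide, from 38 mm before to 145 mm behind the axis, 155 to 205 mm high; column 85 to 145 mm behind the axis. Track 92 mm wide, out to 320 mm along y, 26 mm high.
- lens_ring: Bystander: a low black lens ring, 44 mm across, 18 mm tall. Origin: underside centre.
- objective_tube: Bystander: a slim black tube, 34 mm across, 75 mm tall, upright. Origin: underside centre.
- adhesive: Bystander: a white upright bottle, 34 mm across, 105 mm tall. Origin: underside centre.
- driver: Bystander: a screwdriver lying on the bench, 170 mm long along its x axis. Origin: underside, about mid-length.
- tape: Bystander: a roll of paper tape lying flat, 90 mm across, 19 mm tall. Origin: underside centre.
- loupe: Bystander: a small black loupe standing up, 32 mm across, 36 mm tall. Origin: underside centre.
Things that resemble listed ones, but are neither listed nor needed, are in the scene too. What is shaped like the eyepiece but brown or turquoise is not meant.

How it is judged:
By the outcome, as a careful person would: the job done as asked, in the order asked, and still so for the second after the job is handed in, with the robot touching nothing.
It also fails if it takes over 72 s, if anything falls off the work surface, if the arm or the gripper's body presses on something with over 40 N, if the wrist force passes 120 N, or if a joint passes its speed limit or range.

### The arm

A 6-joint arm with a two-finger parallel gripper is mounted at the origin on the work surface. World frame = base frame: x ahead of the robot, y to its left, z up, the work surface at z = 0. Lengths are in m, angles in rad, forces in N, time in s.
With the tool pointing down it reaches from about 0.35 to 0.975 m from the base axis. Payload 4.9 kg.
Tool frame: the origin (TCP) lies on the centre line of the jaws, within the pads' length; the fingertips stand manip.tcp_to_tips ahead of it and the grasp point (between the pads) is the TCP (manip.tcp_to_tips is the distance from the TCP to the fingertips, in m); y points along the fingers, z is the direction in which the jaws open and shut, and the axes are right-handed (so a half turn about y gives the same grasp; the last joint's range is limited). The gripper opens to 85 mm and grips with 20 to 120 N. Pads are 22 mm wide; open, the fingers measure 114 mm over their backs; the gripper's body (76 mm by 85 mm) begins 54 mm behind the grasp point. The pads swing forward as they close: fully open they stand 13 mm farther back than shut.
Start: joints at [1.204, 0.053, 1.613, -0, 1.476, -0.119], TCP at [0.153, 0.606, 0.25] pointing down, gripper open.
Joint ranges: [-3.01, 3.01], [-1.01, 2.22], [0.06, 2.58], [-1.02, 4.17], [0.09, 2.62], [-3.14, 3.14]. Speed limits (rad/s): [2.57, 2.57, 3.14, 3.14, 3.14, 3.14].

### API

Orientations are given as a unit quaternion [w, x, y, z].
In Python, from plant import manip gives the robot as it stands.
- The arm moves only by the tool apply_moves, never from a script. Its argument "moves" is a list of rows, each a list of 7 numbers: the gripper's target within -1 to 1 (shut at 1, half-way at 0, fully open at -1), then the shift along the tool's x, y, z in mm, then the turn, a rotation vector about the tool's x, y, z in degrees. A call has 1 to 20 rows; each row shifts and turns the commanded pose from where the row before left it, along the tool's axes as they then stand; what a row does not reach is not made up. A row lasts 1/10 s, in which the tool goes at most 50 mm and 8.59 degrees, less where a joint would pass 70% of its speed; a pose out of reach is approached as far as the arm can. A call with a gripper value outside its range is refused whole. The fingers move at their own pace and stop on an object; the grip force is fixed at half the most. Time passes only in rows, so rows that do not move let the fingers close. It gives the time, the measured TCP pose, the force and the opening at its end, in the units of the state.
- manip.state(): the state, without advancing time (a new reading comes with each control period).
- manip.grab_frame(name): name is "scene" or "side" or "wrist"; returns the picture (400x640x3 uint8, blue, green, red); there is no depth.
- manip.calibration(name): a dict with "mtx" (3x3 intrinsics, pixels), "distortion" ([k1, k2, p1, p2, k3] as OpenCV has them; the pictures are not rectified), "T" (4x4, takes a point from camera to world coordinates); the wrist camera has in their place "T_tool_cam" (4x4, takes a point from camera to tool coordinates, whose origin is the TCP and whose axes are the tool frame's). Camera axes: x right, y down, z forward; pixel columns grow to the right and rows downward; lengths in m; the calibration is good to about 2 mm. A picture is of the moment at which its call begins: read the wrist's pose just before it. calibration takes no time and is no camera call.
- manip.job_done(): hands the job in, once; it reports no verdict.
The state is a dict: "time": time; "joint_pos": joint angles; "joint_vel": joint speeds; "joint_efforts": joint torques, N m; "tool_pos": TCP position; "tool_rot": TCP orientation; "contact_force": force on the tool from outside, world axes, zero at the start; "ft_torque": the same for the moment, N m; "gripper_width": opening from 0.0 (shut) to 1.0 (fully open).
Only numpy, scipy, OpenCV 4.12 (cv2) and the standard library are available. Lean on these libraries where they do the work, as an engineer would, in place of code of your own. Each camera call takes 0.05 s, during which the arm holds its last target. There are 200 camera calls.

## Working session

There is one attempt and no reset: what is moved stays moved. The work goes in short steps, Python scripts to look and compute and a tool call to move; the robot and the scene stay as the last step left them, time stands still between calls to the robot, and variables do not carry over. Pictures are saved under pics/ and viewed, about 8 in all and at most 12, crops included, and the job is handed in when it is done.

Besides the shell and the picture viewer there is one more tool, called after "Call:" in YAML: its name, and indented under it one key for each argument. apply_moves: Moves the arm, as the interface text tells. Its arguments: {"type":"object","properties":{"moves":{"type":"array","items":{"type":"array","items":{"type":"number"}}}},"required":["moves"]}

```bash
mkdir -p pics
cat > h.py <<'E'
import numpy as np, cv2
from plant import manip
from scipy.spatial.transform import Rotation as R
def rot(q): return R.from_quat([q[1],q[2],q[3],q[0]])
def cam(name,st=None):
    c=manip.calibration(name)
    if 'T' in c: T=np.array(c['T'])
    else:
        st=st or manip.state(); W=np.eye(4); W[:3,:3]=rot(st['tool_rot']).as_matrix(); W[:3,3]=st['tool_pos']
        T=W@np.array(c['T_tool_cam'])
    return np.array(c['mtx'],float),np.array(c['distortion'],float),T
def ray(C,uv):
    K,d,T=C; p=cv2.undistortPoints(np.array([[uv]],float),K,d)[0,0]
    v=T[:3,:3]@np.array([p[0],p[1],1]); return T[:3,3],v/np.linalg.norm(v)
def onz(C,uv,z):
    o,v=ray(C,uv); return o+v*(z-o[2])/v[2]
def proj(C,P):
    K,d,T=C; Ti=np.linalg.inv(T); P=np.atleast_2d(P)
    return cv2.projectPoints(P.astype(float),cv2.Rodrigues(Ti[:3,:3])[0],Ti[:3,3],K,d)[0][:,0]
E
python3 - <<'E'
from h import *
s=manip.state(); print(s, manip.tcp_to_tips)
for n in("scene","side","wrist"):
    cv2.imwrite(f'pics/{n}0.png',manip.grab_frame(n)); C=cam(n,s); print(n,C[0].tolist(),C[1],C[2].round(3).tolist())
a=[cv2.imread(f'pics/{n}0.png') for n in("scene","side")]
print(rot(s['tool_rot']).as_matrix().round(3))
E
```

```text
{'time': 0.0, 'joint_pos': array([ 1.20403524e+00,  5.33588736e-02,  1.61429724e+00,  1.50252038e-05,
        1.47596671e+00, -1.18984110e-01]), 'joint_vel': array([ 2.14729446e-04, -7.21781635e-04, -1.26060774e-03, -6.46485396e-04,
       -2.65600607e-04,  3.19467680e-05]), 'joint_efforts': array([ 3.70554540e-05, -3.93698466e+01, -3.70163906e+01, -2.08922388e-04,
        7.23955629e-03,  3.35818413e-05]), 'tool_pos': array([0.15305887, 0.60537405, 0.24905978]), 'tool_rot': array([-0.70099139,  0.70238227, -0.08755668,  0.08720118]), 'contact_force': array([ 1.11130195, -0.38453111,  0.46970654]), 'ft_torque': array([-0.03967868,  0.00984671,  0.01772339]), 'gripper_width': 0.9970648695305924} 0.019
scene [[385.40133676490177, 0.0, 319.9180682890565], [0.0, 385.40133676490177, 200.55693014398508], [0.0, 0.0, 1.0]] [-0.04372153  0.          0.          0.          0.        ] [[-0.703, 0.425, -0.571, 1.18], [0.711, 0.429, -0.556, 0.591], [0.009, -0.797, -0.604, 0.855], [0.0, 0.0, 0.0, 1.0]]
side [[455.448147031802, 0.0, 314.9268704013451], [0.0, 455.448147031802, 195.26264866725296], [0.0, 0.0, 1.0]] [-0.10132183  0.          0.          0.          0.        ] [[0.862, -0.289, 0.416, 0.081], [-0.506, -0.518, 0.69, -0.805], [0.016, -0.805, -0.593, 0.843], [0.0, 0.0, 0.0, 1.0]]
wrist [[278.0333624770935, 0.0, 317.27005078083033], [0.0, 278.0333624770935, 194.02957287371962], [0.0, 0.0, 1.0]] [0.01574513 0.         0.         0.         0.        ] [[0.246, 0.929, 0.275, 0.082], [0.969, -0.235, -0.072, 0.624], [-0.002, 0.285, -0.959, 0.374], [0.0, 0.0, 0.0, 1.0]]
[[ 0.969 -0.001  0.245]
 [-0.245 -0.002  0.969]
 [-0.    -1.    -0.002]]
```

View pics/scene0.png

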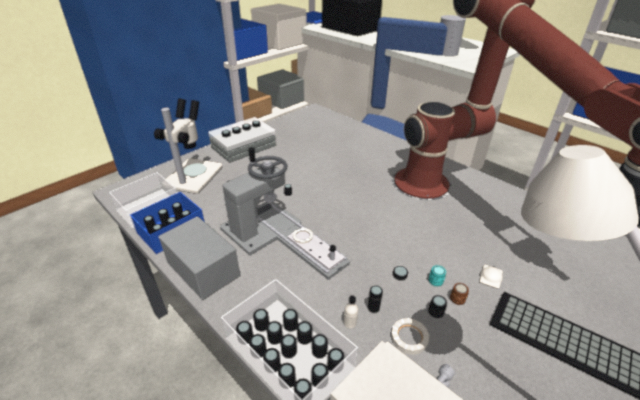

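View pics/side0.png

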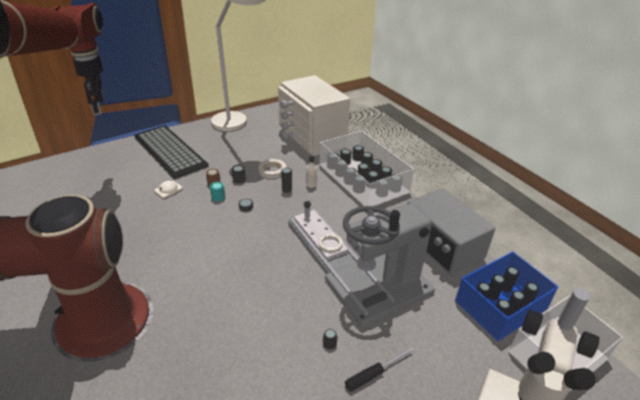

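The scene view shows these black parts that could be taken for the eyepiece:
- (438,306): eyepiece-shaped, beside the brown (460,293) and turquoise (438,275) ones
- (400,272): low lens ring
- (375,298): tall thin objective tube
- (288,190): small loupe
- around (290,345): a tray of black parts
- (165,218): a blue box of parts

I choose (438,306), which is (238,174) in the side view, and will check it in one crop along with the press.

Run:
```python
from h import *
a=cv2.imread('pics/scene0.png');b=cv2.imread('pics/side0.png')
def crop(im,x,y,w,h): return cv2.resize(im[y:y+h,x:x+w],(400,300),interpolation=cv2.INTER_CUBIC)
o=np.vstack([np.hstack([crop(a,210,145,160,120),crop(a,360,245,120,90)]),np.hstack([crop(b,285,190,160,120),crop(b,195,140,120,90)])])
cv2.imwrite('pics/crop1.png',o)
S,D=cam('scene'),cam('side')
for n,u,v,z in [('eye',(438,297),(238,166),.045),('nest',(302,236),(331,243),.044),('post',(332,248),(307,205),.084),('wheel',(267,170),(371,224),.227),('handle',(252,150),(394,212),.276)]:
    print(n,onz(S,u,z).round(3),onz(D,v,z).round(3))
```

```text
eye [0.493 0.36  0.045] [0.504 0.383 0.045]
nest [ 0.583 -0.067  0.044] [ 0.572 -0.076  0.044]
post [0.587 0.062 0.084] [0.571 0.05  0.084]
wheel [ 0.592 -0.207  0.227] [ 0.564 -0.234  0.227]
handle [ 0.599 -0.263  0.276] [ 0.589 -0.272  0.276]
```

View pics/crop1.png

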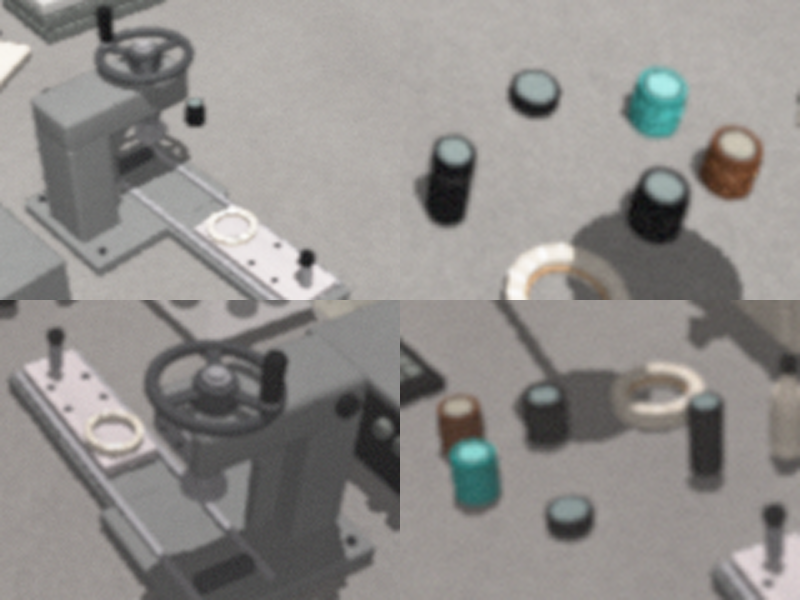

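The crop confirms (439,301) is a plain black ribbed cylinder with a lens on top, squatter than the tube, taller than the ring. The press is clear too: nest (302,235), post (333,246), wheel (268,168), handle (252,149). I'll refine these in both views.

Run:
```python
from h import *
S,D=cam('scene'),cam('side')
def tri(u,v):
    A=np.zeros((3,3));b=np.zeros(3);L=[ray(S,u),ray(D,v)]
    for o,d in L:
        M=np.eye(3)-np.outer(d,d);A+=M;b+=M@o
    p=np.linalg.solve(A,b); return p,[np.linalg.norm((np.eye(3)-np.outer(d,d))@(p-o)) for o,d in L][0]
for n,u,v,z in [('eye',(439.5,301),(238.2,168.2),.045),('nest',(302.4,235.4),(330.2,242.8),.044),('post',(332.8,246),(307,202.6),.084),('wheel',(267.6,167.8),(371.4,224.8),.227),('handle',(251.8,148.8),(394.6,211),.276)]:
    p,e=tri(u,v);print(n,p.round(3),round(e,4),onz(S,u,z).round(3)[:2],onz(D,v,z).round(3)[:2])
print(manip.state()['time'])
```

```text
eye [0.5   0.37  0.044] 0.001 [0.502 0.37 ] [0.499 0.37 ]
nest [ 0.575 -0.071  0.039] 0.0023 [ 0.58  -0.068] [ 0.57  -0.074]
post [0.578 0.059 0.084] 0.0013 [0.579 0.058] [0.577 0.06 ]
wheel [ 0.572 -0.228  0.217] 0.0009 [ 0.583 -0.215] [ 0.563 -0.237]
handle [ 0.594 -0.27   0.275] 0.0013 [ 0.595 -0.269] [ 0.592 -0.27 ]
0.15
```

Run:
```python
from h import *
S,D=cam('scene'),cam('side')
for n,u,z in [('brown',(460,288),.045),('turq',(438,270),.045),('tape',(410,334),.01),('bottle',(352,300),.105),('tube',(376,290),.075),('ring',(400,270),.018)]: print(n,onz(S,u,z).round(3))
print('lampbase',onz(D,(228,122),0).round(3))
for z in (.3,.4,.5,.6): print(z,onz(S,(582,200),z).round(3),onz(D,(243,2),z).round(3))
print(proj(cam('wrist'),[[.5,.37,.045]]))
```

```text
brown [0.424 0.387 0.045]
turq [0.409 0.309 0.045]
tape [0.616 0.362 0.01 ]
bottle [0.699 0.234 0.105]
tube [0.612 0.242 0.075]
ring [0.462 0.22  0.018]
lampbase [0.618 0.772 0.   ]
0.3 [0.194 0.533 0.3  ] [0.967 1.392 0.3  ]
0.4 [0.372 0.543 0.4  ] [0.804 0.987 0.4  ]
0.5 [0.549 0.554 0.5  ] [0.64  0.583 0.5  ]
0.6 [0.727 0.564 0.6  ] [0.477 0.178 0.6  ]
[[227.61808461 416.27126839]]
```

Call:
apply_moves:
  moves:
    - [-1,42,0,-15,0,0,0]
    - [-1,44,0,-16,0,0,0]
    - [-1,44,0,-16,0,0,0]
    - [-1,44,0,-16,0,0,0]
    - [-1,44,0,-16,0,0,0]

```text
time: 0.65
tool_pos: [0.3464, 0.4745, 0.25]
tool_rot: [-0.702, 0.702, -0.087, 0.087]
contact_force: [0.6, 1.0, 0.0]
gripper_width: 1.0
```

Call:
apply_moves:
  moves:
    - [-1,44,15,-16,0,0,0]
    - [-1,44,20,-16,0,0,0]
    - [-1,44,20,-16,0,0,0]
    - [-1,43,20,-16,0,0,0]
    - [-1,0,0,0,0,0,0]

```text
time: 1.15
tool_pos: [0.4998, 0.3674, 0.1717]
tool_rot: [-0.7, 0.703, -0.091, 0.088]
contact_force: [-1.2, -0.3, -0.7]
gripper_width: 0.999
```

Run:
```python
from h import *
s=manip.state(); im=manip.grab_frame('wrist'); cv2.imwrite('pics/w1.png',im)
C=cam('wrist',s); print(s['tool_pos'],rot(s['tool_rot']).as_matrix().round(3).tolist(),proj(C,[[.5,.37,.045],[.5,.37,0],s['tool_pos']]))
```

```text
[0.49975511 0.36737157 0.17171827] [[0.968, -0.005, 0.251], [-0.251, -0.004, 0.968], [-0.003, -1.0, -0.005]] [[320.04665955 192.99454209]
 [319.8857513  181.58246234]
 [315.8708275  263.65592646]]
```

View pics/w1.png

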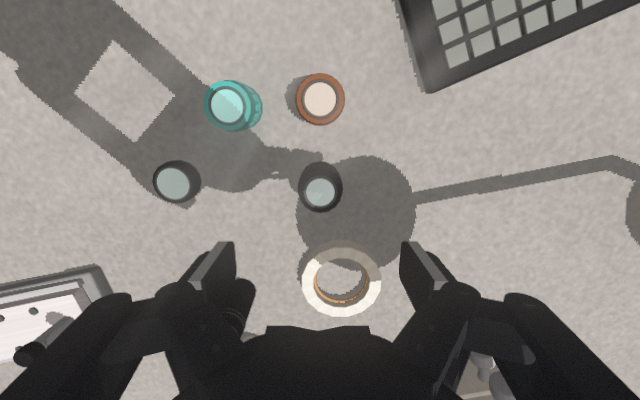

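Wrist view: the eyepiece is under the tool at (320,190), as predicted (320,193). The jaws on its left and right are clear of the brown piece (320,100) and the tape (341,282). I'll refine the lens centre.

Run:
```python
from h import *
im=cv2.imread('pics/w1.png'); s=manip.state(); C=cam('wrist',s)
g=cv2.cvtColor(im,cv2.COLOR_BGR2GRAY)
for nm,m in (('dark',(g<60)),('lens',(g>110))):
    m=(m.astype(np.uint8)); m[:140]=0;m[230:]=0;m[:,:285]=0;m[:,355:]=0
    n,l,st,c=cv2.connectedComponentsWithStats(m)
    for i in range(1,n):
        if st[i,4]>150: print(nm,st[i],c[i],onz(C,c[i],.045).round(4))
T=rot(s['tool_rot']).as_matrix(); print(T.T@(np.array([.5,.37,.032])-s['tool_pos'])*1000)
```

```text
dark [312 178  31  34 219] [332.05022831 198.26027397] [0.5072 0.3819 0.045 ]
lens [ 285  140   70   33 1605] [323.64423676 152.16448598] [0.4627 0.3848 0.045 ]
lens [285 169  22  61 698] [291.41977077 202.89111748] [0.502  0.3431 0.045 ]
lens [305 178  30  28 667] [319.45577211 191.90404798] [0.4981 0.3718 0.045 ]
[  1.71892314 141.27586956   1.47815464]
```

Call:
apply_moves:
  moves:
    - [-1,0,20,1,0,0,0]
    - [-1,0,35,1,0,0,0]
    - [-1,0,35,1,0,0,0]
    - [-1,0,30,0,0,0,0]
    - [-1,0,18,0,0,0,0]
    - [-1,0,3,0,0,0,0]
    - [1,0,0,0,0,0,0]
    - [1,0,0,0,0,0,0]
    - [1,0,0,0,0,0,0]
    - [1,0,0,0,0,0,0]
    - [1,0,0,0,0,0,0]
    - [1,0,0,0,0,0,0]

```text
time: 2.4
tool_pos: [0.5002, 0.3757, 0.0377]
tool_rot: [0.703, -0.701, 0.086, -0.089]
contact_force: [-0.2, 0.1, 6.8]
gripper_width: 0.494
```

Call:
apply_moves:
  moves:
    - [1,0,0,0,0,0,0]
    - [1,0,0,0,0,0,0]

```text
time: 2.6
tool_pos: [0.5002, 0.3757, 0.0377]
tool_rot: [0.703, -0.701, 0.086, -0.089]
contact_force: [-0.1, -0.8, 6.7]
gripper_width: 0.493
```

Run:
```python
from h import *
s=manip.state(); print(s['tool_pos'],rot(s['tool_rot']).as_matrix().round(3).tolist(),s['contact_force'],s['ft_torque'],s['gripper_width'])
im=manip.grab_frame('side'); C=cam('side'); u=proj(C,[[.5,.37,.03]])[0]; print(u)
x,y=u.astype(int); w=manip.grab_frame('wrist')
cv2.imwrite('pics/g1.png',np.hstack([cv2.resize(im[max(0,y-60):y+60,x-75:x+75],(400,320)),cv2.resize(w[100:356,160:480],(400,320))]))
```

```text
[0.5001892  0.37568608 0.03770979] [[0.969, 0.004, 0.245], [-0.245, 0.002, 0.969], [0.003, -1.0, 0.003]] [-0.08185171 -0.81020071  6.66408963] [-0.16259508  0.06165239  0.06223683] 0.4934208158057168
[238.8391545  172.05040893]
```

View pics/g1.png

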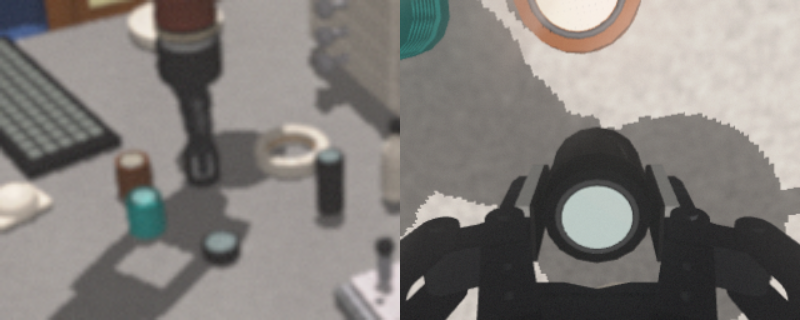

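Both views show the eyepiece held squarely between the pads, with its top face visible and nothing else touched. I'll lift it and carry it past the nest for a clear wrist look.

Call:
apply_moves:
  moves:
    - [1,0,-15,0,0,0,0]
    - [1,0,-35,0,0,0,0]
    - [1,5,-40,-10,0,0,0]
    - [1,22,-35,-25,0,0,0]
    - [1,24,-8,-39,0,0,0]
    - [1,24,0,-39,0,0,0]
    - [1,24,0,-39,0,0,0]
    - [1,24,0,-39,0,0,0]
    - [1,24,0,-39,0,0,0]
    - [1,24,0,-39,0,0,0]
    - [1,24,0,-39,0,0,0]
    - [1,24,0,-39,0,0,0]
    - [1,24,0,-39,0,0,0]
    - [1,0,0,0,0,0,0]
    - [1,0,0,0,0,0,0]

```text
time: 4.2
tool_pos: [0.6393, -0.0599, 0.1683]
tool_rot: [0.702, -0.701, 0.088, -0.088]
contact_force: [0.8, -0.6, -0.2]
gripper_width: 0.495
```

Run:
```python
from h import *
s=manip.state(); im=manip.grab_frame('wrist'); cv2.imwrite('pics/w2.png',im)
C=cam('wrist',s); print(s['time'],s['tool_pos'],rot(s['tool_rot']).as_matrix().round(3).tolist(),s['contact_force'],s['gripper_width'],proj(C,[[.576,-.07,.044],[.576,-.2,.044],[.578,.06,.084],s['tool_pos']]))
```

```text
4.2 [ 0.6392665  -0.05987693  0.16834871] [[0.969, -0.0, 0.247], [-0.247, 0.001, 0.969], [-0.0, -1.0, 0.001]] [ 0.76838613 -0.56777835 -0.2382866 ] 0.4947467153652114 [[287.16405702 129.20130408]
 [148.41574046 165.60966704]
 [460.24849979  87.93650722]
 [315.85456912 263.64455219]]
```

View pics/w2.png

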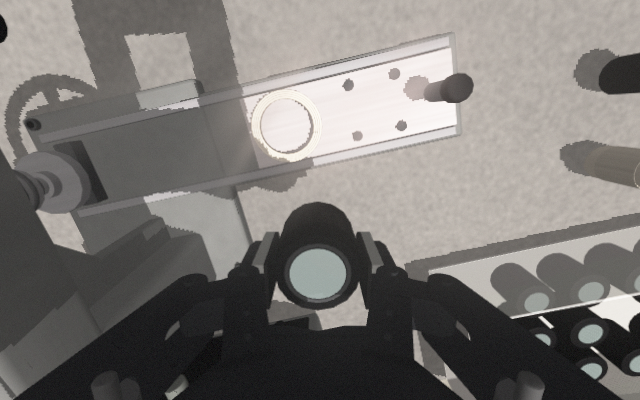

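Wrist view: white nest ring centred near (286,126), post knob at (457,87), the foot and press head at left (60,185). The eyepiece is held at (317,273).

Run:
```python
from h import *
im=cv2.imread('pics/w2.png'); s=manip.state(); C=cam('wrist',s)
hsv=cv2.cvtColor(im,cv2.COLOR_BGR2HSV)
b=im.astype(int); m=((b[...,2]-b[...,0]>18)&(b[...,2]>150)).astype(np.uint8); m[:70]=0;m[185:]=0;m[:,:235]=0;m[:,335:]=0
pts=np.argwhere(m)[:,::-1]; print(len(pts)); 
h=cv2.convexHull(pts.astype(np.int32)); e=cv2.fitEllipse(h.astype(np.float32)); print(e,onz(C,e[0],.044).round(4))
print('manual',onz(C,(286,126.5),.044).round(4), 'post',onz(C,(459,87),.084).round(4))
g=cv2.cvtColor(im,cv2.COLOR_BGR2GRAY)
m=(g>100).astype(np.uint8); m[:235]=0;m[310:]=0;m[:,:285]=0;m[:,350:]=0
n,l,st,c=cv2.connectedComponentsWithStats(m)
T=rot(s['tool_rot']).as_matrix()
for i in range(1,n):
    if st[i,4]>300:
        p=onz(C,c[i],s['tool_pos'][2]+.007); print(st[i],c[i],p.round(4),'tool off mm',(T.T@(p-s['tool_pos'])*1000).round(1))
```

```text
432
((282.8907470703125, 120.0108413696289), (62.76784896850586, 88.89926147460938), 173.28724670410156) [ 0.5674 -0.0704  0.044 ]
manual [ 0.5733 -0.0693  0.044 ] post [0.5767 0.0602 0.084 ]
[ 289  249   57   50 2251] [317.33007552 273.41403821] [ 0.6404 -0.0583  0.1752] tool off mm [ 1.2 -7.   0.7]
```

Run:
```python
from h import *
im=cv2.imread('pics/w2.png')[70:190,220:380]
cv2.imwrite('pics/z2.png',cv2.resize(cv2.convertScaleAbs(im,alpha=1.6,beta=-150),(800,600),interpolation=cv2.INTER_CUBIC))
```

```text
(no output)
```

View pics/z2.png

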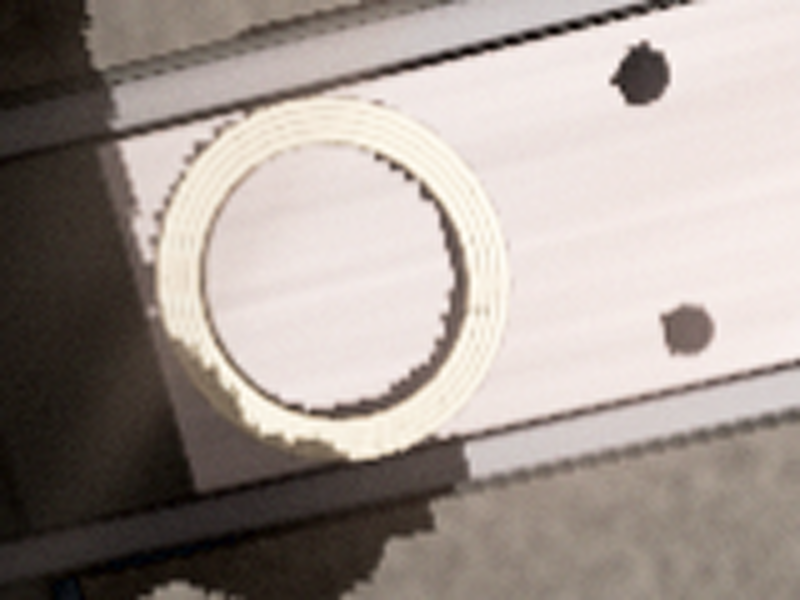

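The nest's rim is at crop (336,279), which is wrist pixel (287.1,125.7). The plate edges give the press yaw.

Run:
```python
from h import *
s=manip.state(); C=cam('wrist',s); f=lambda u,v:(220+u/5-.4,70+v/5-.4)
n=onz(C,f(336,279),.044); print('nest',n.round(4)); print('outer',onz(C,f(332.5,278),.044).round(4))
for a,b in (((470,440),(800,365)),((330,85),(640,12))):
    A,B=onz(C,f(*a),.034),onz(C,f(*b),.034); d=B-A; print(A.round(4),'dir',np.degrees(np.arctan2(-d[0],d[1])).round(2))
T=rot(s['tool_rot']).as_matrix()
e=s['tool_pos']+T@np.array([.0012,0,.0007]); print('move tool mm',(T.T@(n-e)*1000).round(1), s['contact_force'])
```

```text
nest [ 0.5726 -0.0684  0.044 ]
outer [ 0.5723 -0.0689  0.044 ]
[ 0.607  -0.0534  0.034 ] dir -1.48
[ 0.5411 -0.0615  0.034 ] dir -2.0
move tool mm [-63.2 124.2 -26.4] [-0.41275026 -0.38386015 -1.76073134]
```

Call:
apply_moves:
  moves:
    - [1,-15,0,-6,0,0,0]
    - [1,-30,10,-12,0,0,0]
    - [1,-18,25,-8,0,0,0]
    - [1,0,25,0,0,0,0]
    - [1,0,12,0,0,0,0]
    - [1,0,0,0,0,0,0]
    - [1,0,0,0,0,0,0]

```text
time: 4.95
tool_pos: [0.5727, -0.0682, 0.097]
tool_rot: [-0.702, 0.702, -0.087, 0.087]
contact_force: [0.1, 0.1, -0.9]
gripper_width: 0.496
```

Run:
```python
from h import *
s=manip.state(); T=rot(s['tool_rot']).as_matrix()
e=s['tool_pos']+T@np.array([.0012,0,.0007]); n=np.array([.5726,-.0684,.044]); print(s['tool_pos'],'move tool mm',(T.T@(n-e)*1000).round(1), s['contact_force'],T.round(3).tolist())
ims=[]
for nm in('scene','side','wrist'):
    im=manip.grab_frame(nm); cv2.imwrite(f'pics/p_{nm}.png',im); u=proj(cam(nm,s),[[.573,-.069,.044]])[0].astype(int); print(nm,u)
    r=(40,40) if nm!='wrist' else (110,110); x,y=u; y=min(max(y,r[1]),400-r[1]); ims.append(cv2.resize(im[y-r[1]:y+r[1],x-r[0]:x+r[0]],(266,266),interpolation=cv2.INTER_CUBIC))
cv2.imwrite('pics/p1.png',np.hstack(ims))
```

```text
[ 0.57272213 -0.06820634  0.09696149] move tool mm [-1.3 53.  -0.9] [ 0.06504198  0.14837085 -0.93363784] [[0.97, 0.001, 0.244], [-0.244, -0.0, 0.97], [0.001, -1.0, 0.0]]
scene [303 234]
side [330 241]
wrist [315 223]
```

View pics/p1.png

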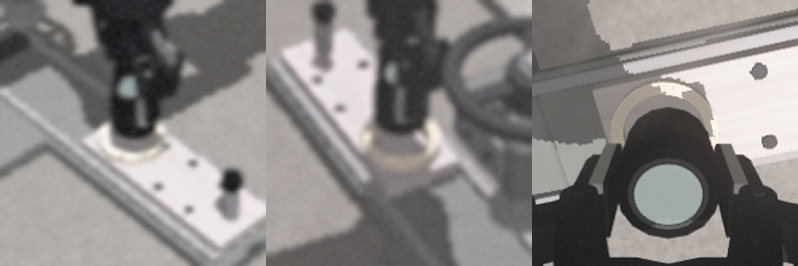

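All three views show the eyepiece centred over the white ring. I'll apply the last -1 mm and lower it gently.

Call:
apply_moves:
  moves:
    - [1,-1,5,-1,0,0,0]
    - [1,0,6,0,0,0,0]
    - [1,0,5,0,0,0,0]
    - [1,0,3,0,0,0,0]
    - [1,0,1,0,0,0,0]

```text
time: 5.6
tool_pos: [0.5727, -0.0702, 0.0785]
tool_rot: [-0.701, 0.702, -0.086, 0.089]
contact_force: [1.3, -0.5, 0.1]
gripper_width: 0.497
```

Call:
apply_moves:
  moves:
    - [1,0,2,0,0,0,0]
    - [1,0,2,0,0,0,0]
    - [1,0,0,0,0,0,0]

```text
time: 5.9
tool_pos: [0.5723, -0.0702, 0.0725]
tool_rot: [-0.701, 0.702, -0.086, 0.089]
contact_force: [4.9, -2.6, 0.5]
gripper_width: 0.496
```

Call:
apply_moves:
  moves:
    - [1,1,0,0,0,0,0]
    - [1,0,1,0,0,0,0]
    - [1,0,0,0,0,0,0]

```text
time: 6.2
tool_pos: [0.5724, -0.0703, 0.0719]
tool_rot: [-0.701, 0.702, -0.087, 0.088]
contact_force: [1.3, -1.9, 5.1]
gripper_width: 0.501
```

Underside contact with the floor came at TCP 0.072, right at the expected height. I'll release and rise.

Call:
apply_moves:
  moves:
    - [-1,0,0,0,0,0,0]
    - [-1,0,0,0,0,0,0]
    - [-1,0,0,0,0,0,0]
    - [-1,0,0,0,0,0,0]
    - [-1,0,-10,0,0,0,0]
    - [-1,0,-40,0,0,0,0]
    - [-1,0,-40,0,0,0,0]
    - [1,0,-5,35,0,-6,0]
    - [1,0,0,45,0,-6.4,0]
    - [1,0,0,45,0,0,0]
    - [1,0,0,40,0,0,0]
    - [1,0,0,0,0,0,0]

```text
time: 7.4
tool_pos: [0.5892, 0.0978, 0.1669]
tool_rot: [0.708, -0.707, 0.009, -0.009]
contact_force: [0.0, 0.0, -0.1]
gripper_width: 0.143
```

Run:
```python
from h import *
s=manip.state(); T=rot(s['tool_rot']).as_matrix(); print(s['time'],s['tool_pos'],T.round(3).tolist(),s['contact_force'],s['gripper_width'])
for t in ([.5775,.098,.070],): print((T.T@(np.array(t)-s['tool_pos'])*1000).round(1))
ims=[]
for nm in('scene','side','wrist'):
    im=manip.grab_frame(nm); cv2.imwrite(f'pics/q_{nm}.png',im); u=proj(cam(nm,s),[[.573,-.035,.06]])[0].astype(int); print(nm,u)
    r=(50,50) if nm!='wrist' else (140,140); x,y=u; x=min(max(x,r[0]),640-r[0]); y=min(max(y,r[1]),400-r[1]); ims.append(cv2.resize(im[y-r[1]:y+r[1],x-r[0]:x+r[0]],(266,266),interpolation=cv2.INTER_CUBIC))
cv2.imwrite('pics/q1.png',np.hstack(ims))
```

```text
7.4 [0.58917561 0.09778671 0.1669331 ] [[1.0, 0.001, 0.026], [-0.026, 0.001, 1.0], [0.001, -1.0, 0.002]] [ 0.04854722  0.00940143 -0.09035971] 0.14349196561123242
[-11.7  96.9  -0.2]
scene [311 235]
side [323 229]
wrist [160 185]
```

View pics/q1.png

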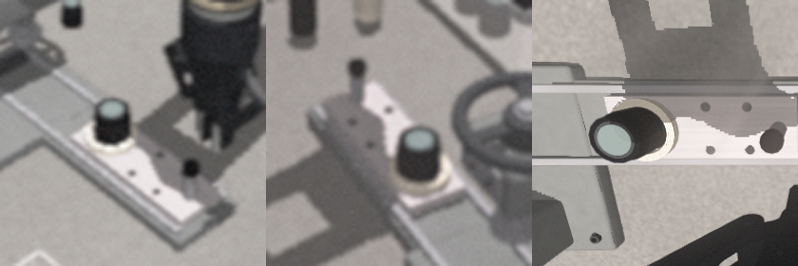

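The eyepiece stands upright in the white nest in all three views, with the post free beside it and the shut gripper beyond the post. Next I lower and push.

Call:
apply_moves:
  moves:
    - [1,-6,20,0,0,0,0]
    - [1,-6,35,0,0,0,0]
    - [1,0,35,0,0,0,0]
    - [1,0,7,0,0,0,0]
    - [1,0,0,-8,0,0,0]
    - [1,0,0,-8,0,0,0]
    - [1,0,0,-10,0,0,0]
    - [1,0,0,-12,0,0,0]

```text
time: 8.35
tool_pos: [0.5772, 0.0554, 0.0708]
tool_rot: [0.707, -0.707, 0.01, -0.012]
contact_force: [-0.9, 3.4, 0.6]
gripper_width: -0.007
```

Call:
apply_moves:
  moves:
    - [1,0,0,-12,0,0,0]
    - [1,0,0,-14,0,0,0]
    - [1,0,0,-14,0,0,0]
    - [1,0,0,-14,0,0,0]
    - [1,0,0,-14,0,0,0]
    - [1,0,0,-14,0,0,0]
    - [1,0,0,-12,0,0,0]
    - [1,0,0,-10,0,0,0]
    - [1,0,0,-6,0,0,0]

```text
time: 9.25
tool_pos: [0.5725, -0.055, 0.0688]
tool_rot: [-0.707, 0.707, -0.012, 0.011]
contact_force: [1.5, 3.1, 1.5]
gripper_width: -0.002
```

Call:
apply_moves:
  moves:
    - [1,0,0,-5,0,0,0]
    - [1,0,0,-5,0,0,0]
    - [1,0,0,-4,0,0,0]
    - [1,0,0,-4,0,0,0]

```text
time: 9.65
tool_pos: [0.572, -0.0719, 0.0688]
tool_rot: [0.707, -0.707, 0.011, -0.011]
contact_force: [1.5, 2.7, 0.6]
gripper_width: 0.001
```

Call:
apply_moves:
  moves:
    - [1,0,0,-3,0,0,0]
    - [1,0,0,-3,0,0,0]
    - [1,0,0,-3,0,0,0]

```text
time: 9.95
tool_pos: [0.5719, -0.0765, 0.0689]
tool_rot: [0.711, -0.703, 0.012, -0.011]
contact_force: [2.9, 27.2, 4.5]
gripper_width: -0.001
```

The force jumped to 27 N at y = -0.0765: the shuttle is on its stop. I'll back off, rise and look at the wheel.

Call:
apply_moves:
  moves:
    - [1,0,0,10,0,0,0]
    - [1,0,0,15,0,0,0]
    - [1,0,-25,5,0,0,0]
    - [0,0,-45,0,0,0,0]
    - [0,0,-45,0,0,0,0]
    - [0,0,-45,0,0,0,0]
    - [0,0,-45,0,0,0,0]
    - [0,0,-45,0,0,0,0]
    - [0,5,-20,-20,0,0,0]
    - [0,15,0,-40,0,0,0]
    - [0,15,0,-45,0,0,0]
    - [0,15,0,-45,0,0,0]
    - [0,0,0,-30,0,0,0]
    - [0,0,0,0,0,0,0]
    - [0,0,0,0,0,0,0]

```text
time: 11.45
tool_pos: [0.6169, -0.2325, 0.3383]
tool_rot: [0.707, -0.707, 0.012, -0.011]
contact_force: [-0.3, 1.4, -1.6]
gripper_width: 0.499
```

Run:
```python
from h import *
s=manip.state(); T=rot(s['tool_rot']).as_matrix(); print(s['time'],s['tool_pos'],T.round(3).tolist(),s['contact_force'],s['gripper_width'])
w=manip.grab_frame('wrist'); a=manip.grab_frame('scene'); cv2.imwrite('pics/r_w.png',w);cv2.imwrite('pics/r_s.png',a)
print(proj(cam('wrist',s),[[.568,-.231,.227],[.594,-.27,.276],s['tool_pos']]))
o=np.zeros((600,800,3),np.uint8); o[:400,:640]=w; o[400:,:320]=cv2.resize(a[130:270,205:345][20:110],(320,200)); o[400:,330:650]=cv2.resize(manip.grab_frame('side')[190:290,300:460],(320,200)); cv2.imwrite('pics/r1.png',o)
```

```text
11.45 [ 0.61685725 -0.23253815  0.3382938 ] [[0.999, -0.002, 0.033], [-0.033, 0.0, 0.999], [-0.002, -1.0, 0.0]] [-0.27186973  1.39720083 -1.55105877] 0.49923176677457576
[[315.97993716 142.18889553]
 [261.09587883 189.14583555]
 [315.37403134 263.29586632]]
```

View pics/r1.png

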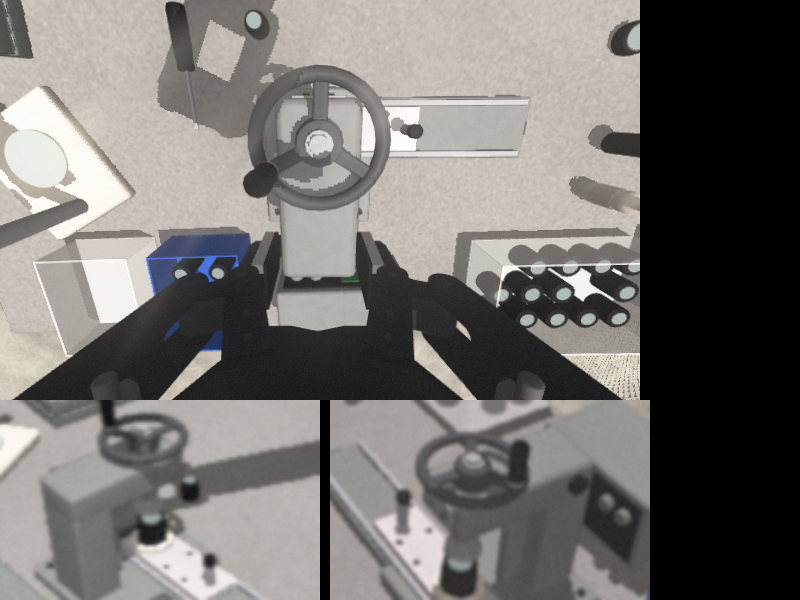

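The wheel circle is centred near (319,138) and the handle is the dark blob at (258,182). The insets show the eyepiece upright under the foot with the shuttle in. Numbers next.

Run:
```python
from h import *
s=manip.state(); C=cam('wrist',s); im=cv2.imread('pics/r_w.png'); g=cv2.cvtColor(im,cv2.COLOR_BGR2GRAY)
m=(g<48).astype(np.uint8); m[:150]=0;m[212:]=0;m[:,:235]=0;m[:,290:]=0
n,l,st,c=cv2.connectedComponentsWithStats(m)
for i in range(1,n):
    if st[i,4]>100: print(st[i],c[i],'mid',onz(C,c[i],.253).round(4))
o=onz(C,(319,137.5),.221); print('wheel',o.round(4),'hubnut',onz(C,(319,144),.236).round(4))
print('R px check',np.linalg.norm(onz(C,(248,137.5),.221)-o),np.linalg.norm(onz(C,(390,137.5),.221)-o),np.linalg.norm(onz(C,(319,65),.221)-o),np.linalg.norm(onz(C,(319,210),.221)-o))
i=1+np.argmax(st[1:,4]); h=onz(C,c[i],.253)
for q in (o,np.array([.568,-.231,0])): d=(h-q)[:2]; print('r',np.linalg.norm(d),'ang',np.degrees(np.arctan2(d[1],d[0])))
T=rot(s['tool_rot']).as_matrix();print((T.T@(np.array([h[0],h[1],.262])-s['tool_pos'])*1000).round(1))
```

```text
wheel [ 0.5653 -0.227   0.221 ] hubnut [ 0.5691 -0.2272  0.236 ]
R px check 0.06089998385759648 0.06088239838908129 0.056807439877594935 0.06606198370077598
r 0.04541929403210465 ang -67.21652788549179
r 0.04073738592993173 ang -68.57503572436946
[-33.1  77.1 -38.9]
```

Run:
```python
from h import *
s=manip.state(); C=cam('wrist',s); im=cv2.imread('pics/r_w.png'); g=cv2.cvtColor(im,cv2.COLOR_BGR2GRAY)
print(g[165:202:4,240:284:4])
for t in (50,58):
    m=(g<t).astype(np.uint8); m[:155]=0;m[205:]=0;m[:,:238]=0;m[:,285:]=0; m=cv2.morphologyEx(m,cv2.MORPH_OPEN,np.ones((5,5),np.uint8))
    p=np.argwhere(m)[:,::-1]
    if len(p)<50: continue
    c=p.mean(0); h=onz(C,c,.253); d=h[:2]-[.569,-.2275]; print(t,len(p),p.min(0),p.max(0),c,h.round(4),np.linalg.norm(d),np.degrees(np.arctan2(d[1],d[0])))
print(proj(C,[h,[h[0],h[1],.276],[h[0],h[1],.23]]))
T=rot(s['tool_rot']).as_matrix();print((T.T@(np.array([h[0],h[1],.262])-s['tool_pos'])*1000).round(1))
```

```text
[[183 183 190 153  68  46  46  47  49  83  75]
 [191 188 191 157  50  47  49  47  51  65  77]
 [187 194  81  52  48  52  49  51  51  53 101]
 [190  91  58  56  55  54  53  54  56  63 103]
 [194  59  56  52  53  55  57  58  61  76  83]
 [194  55  57  50  52  57  58  56  64  81  83]
 [194 136  55  54  56  59  62  60  96 119 117]
 [196 189  54  58  59  57  64  82 102 106 117]
 [200 194 187 165  86 124 166 106 113 109 104]
 [199 191 194 196 192 189 190 113 113 111 124]]
58 524 [245 163] [275 191] [259.94656489 175.55725191] [ 0.59   -0.2737  0.253 ] 0.0508007487870421 -65.53412516015176
[[259.94656489 175.55725191]
 [253.40055278 182.86644493]
 [265.2754862  169.6046653 ]]
[-25.8  77.1 -43.5]
```

Call:
apply_moves:
  moves:
    - [-0.3,-13,0,-20,0,0,0]
    - [-0.3,-13,0,-23,0,0,0]
    - [-0.3,0,20,0,0,0,0]
    - [-0.3,0,30,0,0,0,0]
    - [-0.3,0,22,0,0,0,0]
    - [-0.3,0,3,0,0,0,0]
    - [-0.3,0,0,0,0,0,0]
    - [1,0,0,0,0,0,0]
    - [1,0,0,0,0,0,0]
    - [1,0,0,0,0,0,0]
    - [1,0,0,0,0,0,0]
    - [1,0,0,0,0,0,0]

```text
time: 12.8
tool_pos: [0.5906, -0.2746, 0.2663]
tool_rot: [-0.707, 0.707, -0.01, 0.012]
contact_force: [-0.6, 1.6, 6.2]
gripper_width: 0.214
```

Run:
```python
from h import *
s=manip.state(); T=rot(s['tool_rot']).as_matrix(); print(s['time'],s['tool_pos'],T.round(3).tolist(),s['contact_force'],s['ft_torque'],s['gripper_width'])
d=s['tool_pos'][:2]-[.569,-.2275]; print(np.linalg.norm(d),np.degrees(np.arctan2(d[1],d[0])))
```

```text
12.8 [ 0.59058866 -0.27464426  0.26632486] [[1.0, 0.003, 0.031], [-0.031, -0.001, 1.0], [0.003, -1.0, -0.001]] [-0.60729034  1.60030912  6.24344905] [ 0.32462122  0.09099633 -0.02275661] 0.21415822616415872
0.05185220703704858 -65.39564380322058
```

Handle gripped (measured r = 52 mm, angle -65°). I'll print a step table for a 50 mm circle in tool axes, and write a small force reader.

```bash
cat > f.py <<'E'
from h import *
import json,os
s=manip.state(); p=s['tool_pos']; L=json.load(open('log.json')) if os.path.exists('log.json') else []
L.append(list(p[:2])); json.dump(L,open('log.json','w'))
c=np.array([.569,-.2275]); A=np.array(L)
if len(L)>4:
    sol=np.linalg.lstsq(np.c_[2*A,np.ones(len(A))],(A**2).sum(1),rcond=None)[0]; c=sol[:2]
d=p[:2]-c; r=np.linalg.norm(d); u=d/r; t=np.array([u[1],-u[0]]); F=s['contact_force'][:2]
print('t',round(s['time'],2),'c',c.round(4),'r',round(r,4),'ang',round(np.degrees(np.arctan2(d[1],d[0])),1),'push(tang)',round(-F@t,2),'rad',round(F@u,2),'Fz',round(s['contact_force'][2],1),'z',p[2].round(4),'w',round(s['gripper_width'],3))
E
rm -f log.json; python3 f.py; python3 -c "
import numpy as np
a=np.radians(-64-10*np.arange(45)); P=np.round(np.c_[50*np.cos(a),50*np.sin(a)]*2)/2
print([(int(-64-10*k-10),*np.diff(P,axis=0)[k]) for k in range(36)])" | sed 's/np.float64//g'
```

```text
t 12.8 c [ 0.569  -0.2275] r 0.0519 ang -65.4 push(tang) 0.11 rad -1.71 Fz 6.2 z 0.2663 w 0.214
[(-74, (-8.0), (-3.0)), (-84, (-9.0), (-1.5)), (-94, (-8.5), (-0.5)), (-104, (-8.5), (1.5)), (-114, (-8.5), (3.0)), (-124, (-7.5), (4.0)), (-134, (-6.5), (5.5)), (-144, (-6.0), (6.5)), (-154, (-4.5), (7.5)), (-164, (-3.0), (8.0)), (-174, (-1.5), (9.0)), (-184, (-0.5), (8.5)), (-194, (1.5), (8.5)), (-204, (3.0), (8.5)), (-214, (4.0), (7.5)), (-224, (5.5), (6.5)), (-234, (6.5), (6.0)), (-244, (7.5), (4.5)), (-254, (8.0), (3.0)), (-264, (9.0), (1.5)), (-274, (8.5), (0.5)), (-284, (8.5), (-1.5)), (-294, (8.5), (-3.0)), (-304, (7.5), (-4.0)), (-314, (6.5), (-5.5)), (-324, (6.0), (-6.5)), (-334, (4.5), (-7.5)), (-344, (3.0), (-8.0)), (-354, (1.5), (-9.0)), (-364, (0.5), (-8.5)), (-374, (-1.5), (-8.5)), (-384, (-3.0), (-8.5)), (-394, (-4.0), (-7.5)), (-404, (-5.5), (-6.5)), (-414, (-6.5), (-6.0)), (-424, (-7.5), (-4.5))]
```

Call:
apply_moves:
  moves:
    - [1,-8,0,-3,0,0,0]
    - [1,-9,0,-1.5,0,0,0]
    - [1,-8.5,0,-0.5,0,0,0]
    - [1,-8.5,0,1.5,0,0,0]

```text
time: 13.2
tool_pos: [0.5581, -0.2785, 0.2663]
tool_rot: [-0.705, 0.709, -0.008, 0.014]
contact_force: [7.4, -4.4, 2.7]
gripper_width: 0.214
```

```bash
python3 f.py
```

```text
t 13.2 c [ 0.569  -0.2275] r 0.0522 ang -102.1 push(tang) 8.15 rad 2.77 Fz 2.7 z 0.2663 w 0.214
```

Call:
apply_moves:
  moves:
    - [1,-8.5,0,3,0,0,0]
    - [1,-7.5,0,4,0,0,0]
    - [1,-6.5,0,5.5,0,0,0]
    - [1,-6,0,6.5,0,0,0]

```text
time: 13.6
tool_pos: [0.5289, -0.2602, 0.2664]
tool_rot: [-0.704, 0.71, -0.01, 0.014]
contact_force: [3.9, -7.0, 3.0]
gripper_width: 0.214
```

```bash
python3 f.py
```

```text
t 13.6 c [ 0.569  -0.2275] r 0.0517 ang -140.8 push(tang) 7.84 rad 1.39 Fz 3.0 z 0.2664 w 0.214
```

Call:
apply_moves:
  moves:
    - [1,-4.5,0,7.5,0,0,0]
    - [1,-3,0,8,0,0,0]
    - [1,-1.5,0,9,0,0,0]
    - [1,-0.5,0,8.5,0,0,0]

```text
time: 14.0
tool_pos: [0.5186, -0.2269, 0.2663]
tool_rot: [-0.704, 0.71, -0.012, 0.012]
contact_force: [-5.3, -9.3, 4.9]
gripper_width: 0.213
```

```bash
python3 f.py
```

```text
t 14.0 c [ 0.569  -0.2275] r 0.0504 ang 179.4 push(tang) 9.32 rad 5.16 Fz 4.9 z 0.2663 w 0.213
```

Call:
apply_moves:
  moves:
    - [1,1,0,8.5,0,0,0]
    - [1,2.5,0,8.5,0,0,0]
    - [1,4,0,7.5,0,0,0]

```text
time: 14.3
tool_pos: [0.5269, -0.202, 0.2663]
tool_rot: [-0.705, 0.709, -0.012, 0.011]
contact_force: [-6.1, -5.9, 6.8]
gripper_width: 0.216
```

```bash
python3 f.py
```

```text
t 14.3 c [ 0.5686 -0.2296] r 0.0501 ang 146.5 push(tang) 8.25 rad 1.83 Fz 6.8 z 0.2663 w 0.216
```

Call:
apply_moves:
  moves:
    - [1,5.5,0,6.5,0,0,0]
    - [1,6.5,0,6,0,0,0]

```text
time: 14.5
tool_pos: [0.5391, -0.1893, 0.2663]
tool_rot: [-0.705, 0.709, -0.012, 0.011]
contact_force: [-8.0, -4.3, 7.2]
gripper_width: 0.213
```

```bash
python3 f.py
```

```text
t 14.5 c [ 0.5686 -0.2296] r 0.05 ang 126.1 push(tang) 9.01 rad 1.26 Fz 7.2 z 0.2663 w 0.213
```

Call:
apply_moves:
  moves:
    - [1,7.5,0,4.5,0,0,0]
    - [1,8,0,3,0,0,0]

```text
time: 14.7
tool_pos: [0.5549, -0.1816, 0.2663]
tool_rot: [-0.706, 0.708, -0.012, 0.011]
contact_force: [-8.5, -2.8, 8.6]
gripper_width: 0.214
```

```bash
python3 f.py
```

```text
t 14.7 c [ 0.5686 -0.2297] r 0.05 ang 105.9 push(tang) 9.0 rad -0.39 Fz 8.6 z 0.2663 w 0.214
```

Call:
apply_moves:
  moves:
    - [1,8.5,0,1.5,0,0,0]
    - [1,8.5,0,0.5,0,0,0]

```text
time: 14.9
tool_pos: [0.572, -0.1798, 0.2663]
tool_rot: [-0.706, 0.708, -0.012, 0.01]
contact_force: [-7.8, -1.8, 8.9]
gripper_width: 0.213
```

```bash
python3 f.py
```

```text
t 14.9 c [ 0.5686 -0.2297] r 0.05 ang 86.1 push(tang) 7.65 rad -2.31 Fz 8.9 z 0.2663 w 0.213
```

Call:
apply_moves:
  moves:
    - [1,8.5,0,-1.5,0,0,0]
    - [1,8.5,0,-3,0,0,0]

```text
time: 15.1
tool_pos: [0.5889, -0.1841, 0.2663]
tool_rot: [-0.707, 0.707, -0.012, 0.01]
contact_force: [-8.9, 2.3, 9.9]
gripper_width: 0.216
```

```bash
python3 f.py
```

```text
t 15.1 c [ 0.5685 -0.2297] r 0.0499 ang 66.0 push(tang) 9.03 rad -1.55 Fz 9.9 z 0.2663 w 0.216
```

Call:
apply_moves:
  moves:
    - [1,7.5,0,-4,0,0,0]
    - [1,6.5,0,-5.5,0,0,0]

```text
time: 15.3
tool_pos: [0.6029, -0.1934, 0.2662]
tool_rot: [0.707, -0.707, 0.012, -0.01]
contact_force: [-8.0, 4.6, 10.0]
gripper_width: 0.216
```

```bash
python3 f.py
```

```text
t 15.3 c [ 0.5685 -0.2297] r 0.05 ang 46.6 push(tang) 9.02 rad -2.14 Fz 10.0 z 0.2662 w 0.216
```

Call:
apply_moves:
  moves:
    - [1,6,0,-6.5,0,0,0]
    - [1,4.5,0,-7.5,0,0,0]

```text
time: 15.5
tool_pos: [0.6127, -0.2064, 0.2663]
tool_rot: [0.709, -0.705, 0.012, -0.01]
contact_force: [-9.9, 10.9, 11.5]
gripper_width: 0.213
```

```bash
python3 f.py
```

```text
t 15.5 c [ 0.5685 -0.2297] r 0.05 ang 27.8 push(tang) 14.24 rad -3.71 Fz 11.5 z 0.2663 w 0.213
```

Call:
apply_moves:
  moves:
    - [1,3,0,-8,0,0,0]

```text
time: 15.6
tool_pos: [0.6159, -0.2136, 0.2663]
tool_rot: [0.709, -0.705, 0.011, -0.01]
contact_force: [-7.6, 12.8, 10.1]
gripper_width: 0.217
```

```bash
python3 f.py
```

```text
t 15.6 c [ 0.5685 -0.2297] r 0.05 ang 18.8 push(tang) 14.57 rad -3.12 Fz 10.1 z 0.2663 w 0.217
```

The push rose from 9.0 to 14.2 and then 14.6 N: the slack is gone and the firm feel is there, still under 16 N. I stop here, ease the command back slightly so it can't creep on, and let go.

Call:
apply_moves:
  moves:
    - [1,-0.5,0,2.5,0,0,0]

```text
time: 15.7
tool_pos: [0.6161, -0.2144, 0.2663]
tool_rot: [-0.707, 0.707, -0.011, 0.012]
contact_force: [-1.5, -3.5, 5.5]
gripper_width: 0.213
```

```bash
python3 f.py
```

```text
t 15.7 c [ 0.5685 -0.2297] r 0.05 ang 17.8 push(tang) -2.9 rad -2.47 Fz 5.5 z 0.2663 w 0.213
```

Call:
apply_moves:
  moves:
    - [-0.3,0,0,0,0,0,0]
    - [-0.3,0,0,0,0,0,0]
    - [-0.3,0,0,0,0,0,0]
    - [-0.3,0,-5,0,0,0,0]
    - [-0.3,0,-30,0,0,0,0]
    - [-0.3,0,-40,0,0,0,0]
    - [-0.3,0,-20,0,0,0,0]
    - [-0.3,20,0,10,0,0,0]
    - [-0.3,0,0,0,0,0,0]
    - [-0.3,0,0,0,0,0,0]

```text
time: 16.7
tool_pos: [0.6359, -0.2043, 0.3584]
tool_rot: [0.707, -0.707, 0.011, -0.01]
contact_force: [-0.5, -0.0, -0.5]
gripper_width: 0.654
```

Run:
```python
from h import *
s=manip.state(); C=cam('wrist',s); print(s['time'],s['tool_pos'],s['contact_force'])
w,a,b=[manip.grab_frame(n) for n in('wrist','scene','side')]
cv2.imwrite('pics/s_w.png',w);cv2.imwrite('pics/s_s.png',a)
o=np.zeros((560,800,3),np.uint8); o[:250,:400]=cv2.resize(w,(400,250)); o[:250,400:]=cv2.resize(a,(400,250))
o[250:550,:400]=cv2.resize(a[145:265,210:370],(400,300),interpolation=cv2.INTER_CUBIC); o[250:550,400:]=cv2.resize(b[190:310,285:445],(400,300),interpolation=cv2.INTER_CUBIC); cv2.imwrite('pics/s1.png',o)
for q in (17.8,):
    r=np.radians(q); print(proj(C,[[.5685+.05*np.cos(r),-.2297+.05*np.sin(r),.253]]))
```

```text
16.7 [ 0.6359067  -0.20433663  0.35840779] [-0.54456463 -0.01940143 -0.54347525]
[[303.53565733 177.98739341]]
```

View pics/s1.png

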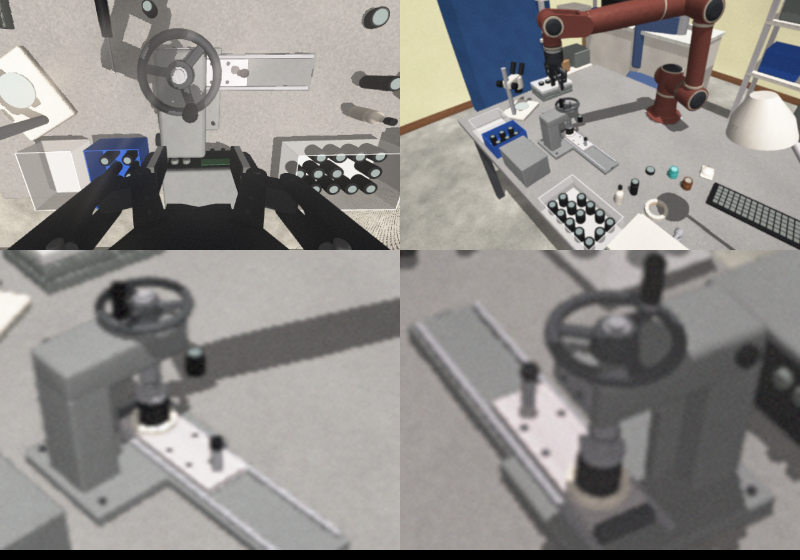

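The last view shows the foot down on the upright, nested eyepiece, the shuttle home, and the bystanders where they were. The handle is at (305,181), against (304,178) predicted for where I left it. The gripper is clear, so I'm handing in.

```bash
python3 -c "
from plant import manip
print(manip.job_done())"
```

```text
the job is handed in; nothing more can be done
None
```

The eyepiece is clamped in the press and the job is handed in, at about 17 s of the 72 s allowed. No verdict was reported.

- **Placing:** I set the black eyepiece in the nest. It touched the floor at the expected height, and three views showed it upright.
- **Shuttle:** I pushed it by the post until the force jumped from 3 to 27 N at the stop.
- **Wheel:** I wound it about 277° clockwise. The push stayed around 8–9 N, then rose to 14.2 and 14.6 N, and I stopped there, under the 16 N limit. One of those steps, about 8 mm of handle travel, was sent before I had read the 14.2 N. The handle crept about 1 mm further as I eased off.
- **Last checks:** After letting go, the handle was within 3 pixels of where I left it. The foot was on the eyepiece, the shuttle was home, the bystanders looked unmoved, and the tool force was about zero.
- **Not confirmed:** I could not measure the force of the foot on the eyepiece; I judged it only from the push at the handle.

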